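Square up a drawer corner with the assembly square and hold it

ROBOT

A 6-joint arm with a two-finger parallel gripper is mounted at the origin on the work surface. World frame = base frame: x ahead of the robot, y to its left, z up, the work surface at z = 0. Lengths are in m, angles in rad, forces in N, time in s.
With the tool pointing down it reaches from about 0.225 to 0.875 m from the base axis. Payload 3.4 kg.
Tool frame: the origin (TCP) lies at the very end of the fingers, on their centre line; the grasp point (between the pads) lies 19 mm behind it; z points along the fingers, y is the direction in which the jaws open and shut (so a half turn about z gives the same grasp; the last joint's range is limited). The gripper opens to 85 mm and grips with 20 to 120 N. Pads are 22 mm wide; open, the fingers measure 114 mm over their backs; the gripper's body (76 mm by 85 mm) begins 54 mm behind the grasp point. The pads swing forward as they close: fully open they stand 13 mm farther back than shut.
Start: joints at [-1.261, 0.276, 1.505, -0, 1.361, -0.121], TCP at [0.24, -0.522, 0.231] pointing down, gripper open.
Joint ranges: [-2.89, 2.89], [-0.75, 2.08], [0.22, 2.7], [-1.18, 4.32], [0.11, 2.71], [-2.7, 2.7]. Speed limits (rad/s): [2.57, 2.57, 3.14, 3.14, 3.14, 3.14].

INTERFACE

Orientations are given as a unit quaternion [w, x, y, z].
In Python, from rig import get_state, get_image, calibration, sign_off gives the robot as it stands. The module is installed in compiled form; this text tells all that it offers.
- The arm moves only by the tool drive_tool, never from a script. Its argument "targets" is one flat list of numbers, 7 for each row, row after row: the turn, a rotation vector about the tool's x, y, z in degrees, then the shift along the tool's x, y, z in mm, then the opening, from 0 (shut) to 1 (fully open). In form: [wx, wy, wz, tx, ty, tz, fingers, wx, wy, wz, tx, ty, tz, fingers, ...]. A call has 1 to 12 rows; each row shifts and turns the commanded pose from where the row before left it, along the tool's axes as they then stand; what a row does not reach is not made up. A row lasts 1/8 s, in which the tool goes at most 62.5 mm and 10.7 degrees, less where a joint would pass 70% of its speed; a pose out of reach is approached as far as the arm can. A call is refused whole if a number of a shift passes 62.5 or a number of a turn 10.7, either way. A call with a gripper value outside its range is refused whole. The fingers move at their own pace and stop on an object; "grip_force" is the grip in N (left out, the last holds). Time passes only in rows, so rows that do not move let the fingers close. It gives the time, the measured TCP pose, the force and the opening at its end, in the units of the state.
- get_state(): the state, without advancing time (a new reading comes with each control period).
- get_image(name): name is "side" or "top"; returns the picture (400x640x3 uint8, red, green, blue); there is no depth.
- calibration(name): a dict with "mtx" (3x3 intrinsics, pixels), "world_to_cam" (4x4, takes a point from world to camera coordinates). Camera axes: x right, y down, z forward; pixel columns grow to the right and rows downward; lengths in m; the calibration is good to about 2 mm. A picture is of the moment at which its call begins. calibration takes no time and is no camera call.
- sign_off(): hands the job in, once; it reports no verdict.
The state is a dict: "clock": time; "qpos": joint angles; "qd": joint speeds; "effort": joint torques, N m; "position": TCP position; "ee_rot": TCP orientation; "contact_force": force on the tool from outside, world axes, zero at the start; "moment": the same for the moment, N m; "width": finger opening in m.
Only numpy, scipy, OpenCV 4.12 (cv2) and the standard library are available. Lean on these libraries where they do the work, as an engineer would, in place of code of your own. Each camera call takes 0.05 s, during which the arm holds its last target.

TASK

One corner of a small drawer is being glued up on the bench: the long board against the batten is clamped, but the other board, held by a single screw, leans inwards. Take the aluminium assembly square, lay it flat on the bench inside the corner and press it home until one edge is flush against the clamped board and the other has pushed the leaning board out to a right angle, firmly but without straining the joint or driving the board past square. Finish while still gripping the square and pressing it against both boards, and leave the things lying around undisturbed.

Things in the scene. Friction and masses are not known exactly. Their poses are not given: they have to be found in the camera images.
- drawer: the drawer corner, fixed on the left half of the bench at various yaws. Origin: the inside corner where its two pine boards (18 mm thick, 64 mm high, standing on the bench) meet, at bench level. x runs along the inner face of the clamped board, y along where the inner face of the other board belongs when square; the inside is at +x, +y. See also the two points
- loose_board (a joint): angle of the leaning board, rad: 0 = exactly square, negative = leaning into the drawer (starts at -0.15 to -0.10), positive = past square (possible up to 0.10). The screw pulls it back inwards like a spring, it does not stay square by itself: pushing it square takes about 4 N at 175 mm from the corner; with the rubbing on bench and clamped board, some 10 to 15 N on the square along each board bring it home
- square_bar (a point): the assembly square, a flat aluminium right-angled triangular frame, 20 mm thick, 0.45 kg, lying on the right half of the bench. Point: middle of its diagonal bar, half-way up (10 mm): grip here, across the bar (20 mm wide, 206 mm long, running along x = -y). Inside the triangle 70 mm is open for a finger. The square's x and y axes run along its legs, away from the heel
- square_heel (a point): heel of the square, where the outer edges of its legs (26 mm wide, 175 mm long from here) would meet, half-way up; 82.7 mm from the bar point along both -x and -y of the square. The metal is notched away 12 mm here. When home, this point is at the drawer's inside corner and the square's axes match the drawer's
- square: the same square; origin under the middle of the bar, on the underside; same axes
- glue: bystander: white glue bottle, 62 mm across, 196 mm high, standing; origin under its centre
- screws: bystander: clear jar of screws, 68 mm across, 75 mm high, standing; origin under its centre
- offcut: bystander: pine offcut, 120 x 64 x 18 mm, lying; origin under its centre
- clamped_end (a point): far end of the clamped board's inner face, half-way up: the board is 260 mm long, its inner face is the drawer's plane y = 0; it does not move. Behind it (negative y) a 45 mm batten; a steel G-clamp spans both at x = 232 mm, up to 92 mm high, its jaw reaching 20 mm inside (to y = 20 mm)
- loose_end (a point): far end of the leaning board's inner face, half-way up (32 mm), 242 mm from the inside corner. The board turns about the vertical line through the inside corner
Things that resemble listed ones, but are neither listed nor needed, are in the scene too. What is meant by the square is not black, and is the larger of those in its own colour.

How it is judged:
By the outcome, as a careful person would: the job done as asked, in the order asked, and still so for the second after the job is handed in, while the arm keeps its last pose, push and grip.
It also fails if it takes over 64 s, if anything falls off the work surface, if the arm or the gripper's body presses on something with over 40 N, if the wrist force passes 120 N, or if a joint passes its speed limit or range.

## Working session

There is one attempt and no reset: what is moved stays moved. The work goes in short steps, Python scripts to look and compute and a tool call to move; the robot and the scene stay as the last step left them, time stands still between calls to the robot, and variables do not carry over. Pictures are saved under pics/ and viewed, and the job is handed in when it is done.

Besides the shell and the picture viewer there is one more tool, called after "Call:" as name(argument=value, ...), one argument or row to a line, values as JSON. drive_tool: Moves the arm, as the interface text tells. Its arguments: {"type":"object","properties":{"targets":{"type":"array"},"grip_force":{"type":"number"}},"required":["targets"]}

```bash
mkdir -p pics
python3 - <<'E'
from rig import *
import cv2
for n in("top","side"):
    im=get_image(n); cv2.imwrite(f"pics/{n}0.png",im[:,:,::-1]); c=calibration(n); print(n,c["mtx"],c["world_to_cam"])
s=get_state();print(s)
E
```

```text
top [[445.96359253   0.         315.62815657]
 [  0.         445.96359253 202.26535181]
 [  0.           0.           1.        ]] [[ 0.01235919 -0.99989125  0.00804544 -0.17751639]
 [-0.99213025 -0.01326507 -0.12450544  0.50839004]
 [ 0.12459862 -0.00644333 -0.99218631  1.47667787]
 [ 0.          0.          0.          1.        ]]
side [[393.5294866    0.         312.78156458]
 [  0.         393.5294866  198.56869559]
 [  0.           0.           1.        ]] [[-0.92257772 -0.38559626  0.01287939  0.4279694 ]
 [-0.25130719  0.57527827 -0.77839554  0.27807308]
 [ 0.29273717 -0.72136706 -0.62764202  0.99316882]
 [ 0.          0.          0.          1.        ]]
{'clock': 0.1, 'qpos': array([-1.26097353e+00,  2.76526264e-01,  1.50597923e+00,  1.57572151e-05,
        1.36068610e+00, -1.21018063e-01]), 'qd': array([-0.00041655, -0.00216316, -0.00334073, -0.00050816,  0.00111343,
        0.00199405]), 'effort': array([ 1.33194422e-03, -4.17699659e+01, -2.46406263e+01, -2.22278959e-04,
        5.76761508e-03, -8.51068165e-06]), 'position': array([ 0.23999234, -0.52202494,  0.23054021]), 'ee_rot': array([-7.96637986e-04,  9.76886651e-01,  2.13756479e-01, -6.76902324e-05]), 'contact_force': array([0.00357933, 0.31636836, 0.01969918]), 'moment': array([-0.03187405,  0.07408908, -0.0105524 ]), 'width': 0.085480361338955}
```

View pics/top0.png

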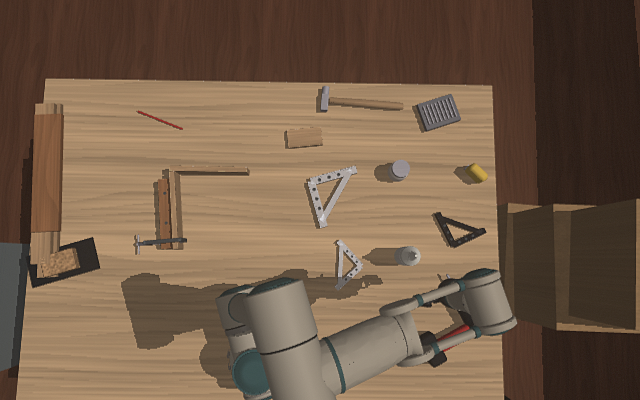

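View pics/side0.png

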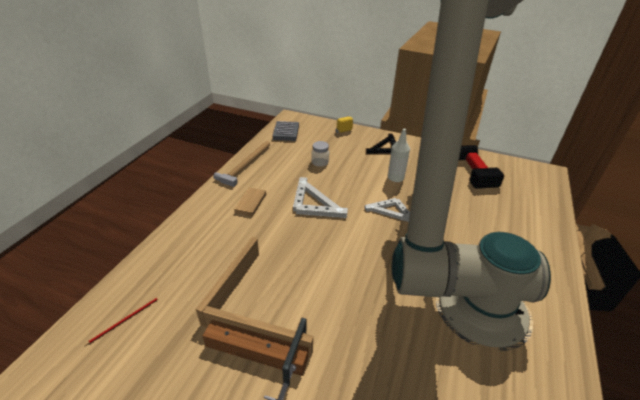

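Run:
```python
import cv2
im=cv2.imread("pics/top0.png")
cv2.imwrite("pics/c1.png",cv2.resize(im[150:300,290:400],None,fx=5,fy=5,interpolation=cv2.INTER_CUBIC)[:600*1])
cv2.imwrite("pics/c1.png",cv2.resize(im[155:235,290:370],None,fx=7,fy=7,interpolation=cv2.INTER_CUBIC))
cv2.imwrite("pics/c2.png",cv2.resize(im[155:265,130:260],None,fx=5,fy=5,interpolation=cv2.INTER_CUBIC))
im=cv2.imread("pics/side0.png")
cv2.imwrite("pics/c3.png",cv2.resize(im[170:230,285:355],None,fx=9,fy=9,interpolation=cv2.INTER_CUBIC))
cv2.imwrite("pics/c4.png",cv2.resize(im[230:390,190:330],None,fx=3.75,fy=3.75,interpolation=cv2.INTER_CUBIC))
```

```text
(no output)
```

View pics/c1.png

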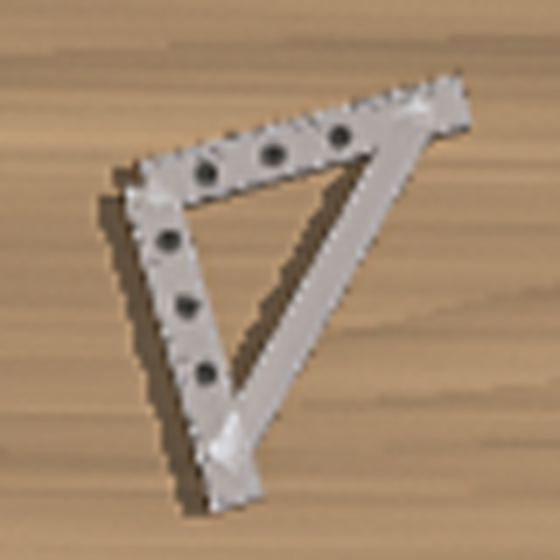

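View pics/c2.png

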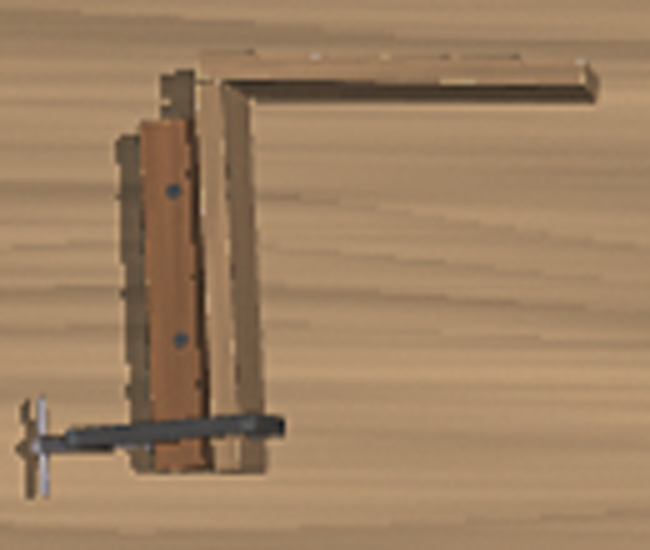

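View pics/c3.png

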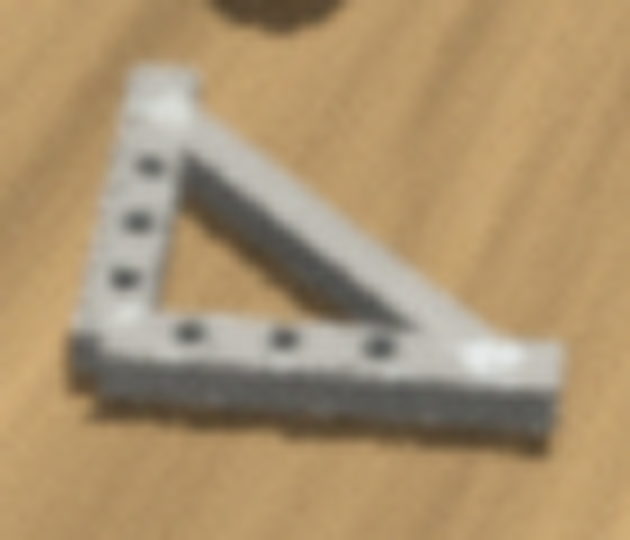

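View pics/c4.png

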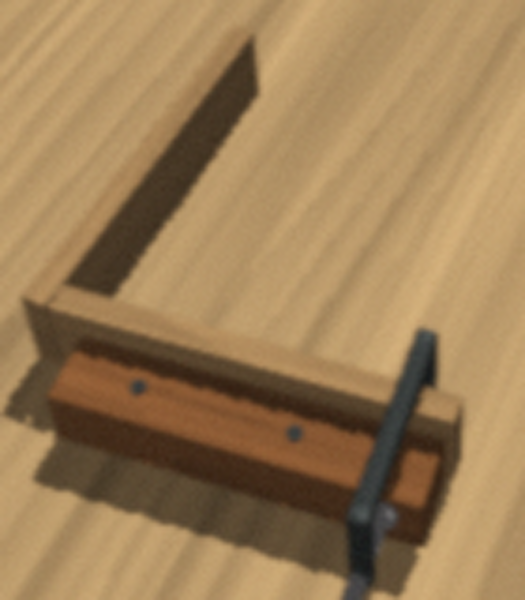

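```bash
cat > h.py <<'E'
import numpy as np,cv2
from rig import calibration
from scipy.optimize import least_squares
C={n:calibration(n) for n in("top","side")}
def proj(n,P):
    P=np.atleast_2d(P);q=P@C[n]["world_to_cam"][:3,:3].T+C[n]["world_to_cam"][:3,3]
    q=q@C[n]["mtx"].T;return q[:,:2]/q[:,2:]
def w(p,P):
    P=np.atleast_2d(np.array(P,float))/1000;c,s=np.cos(p[2]),np.sin(p[2])
    return np.c_[p[0]+c*P[:,0]-s*P[:,1],p[1]+s*P[:,0]+c*P[:,1],P[:,2]]
def uc(pts,sc,off):return (np.array(pts,float)+.5)/sc-.5+np.array(off)
def ov(n,img,lines,box,sc,out):
    x0,y0,x1,y1=box;im=cv2.resize(img[y0:y1,x0:x1],None,fx=sc,fy=sc,interpolation=cv2.INTER_CUBIC)
    for L,col in lines:
        q=(proj(n,L)+.5-np.array([x0,y0]))*sc-.5
        cv2.polylines(im,[np.round(q).astype(int)],False,col,1,cv2.LINE_AA)
    cv2.imwrite(out,im)
SQ=[[12,0],[175,0],[175,26],[149,26],[26,149],[26,175],[0,175],[0,12],[12,0]]
def sqlines(p,z=20):
    return [(w(p,[a+[z] for a in SQ]),(0,0,255)),(w(p,[a+[0] for a in SQ]),(255,0,0))]
def rot(t,P):
    P=np.array(P,float);c,s=np.cos(t),np.sin(t);return np.c_[c*P[:,0]-s*P[:,1],s*P[:,0]+c*P[:,1],P[:,2]]
def drlines(p,t):
    o=[]
    for z,c in((64,(0,0,255)),(0,(255,0,0))):
        o.append((w(p,[[0,0,z],[260,0,z],[260,-18,z],[0,-18,z]]),c))
        o.append((w(p,rot(t,[[0,0,z],[0,242,z],[-18,242,z],[-18,0,z]])),c))
    return o
E
cat > fit.py <<'E'
from h import *
S=[("top",uc([[455,75],[470,128],[210,512],[263,495],[137,162],[125,190]],7,(290,155)),[[0,175],[26,175],[175,0],[175,26],[0,12],[12,0]])]
S[0][1][4:6]=uc([[140,160],[125,190]],7,(290,155))
S.append(("side",uc([[132,65],[198,70],[565,345],[553,388],[75,333],[103,348]],9,(285,170)),[[0,175],[26,175],[175,26],[175,0],[0,12],[12,0]]))
f=lambda p:np.concatenate([(proj(n,w(p,[a+[p[3]*1000] for a in m]))-u).ravel() for n,u,m in S])
r=least_squares(f,[.6,-.1,np.pi-.3,.02],loss="soft_l1");p=r.x
print("square heel",p,np.round(r.fun.reshape(-1,2),1).tolist(),"bar",w(p,[[82.7,82.7,10]]))
D=[("top",uc([[241,470],[266,470],[250,100]],5,(130,155)),[[0,260,0,64],[0,260,0,0],[0,0,0,0]]),
("top",uc([[585,83],[597,102]],5,(130,155)),[[1,0,242,64],[1,0,242,0]]),
("side",uc([[463,400]],3.75,(190,230)),[[0,260,0,64]]),
("side",uc([[253,38],[258,92]],3.75,(190,230)),[[1,0,242,64],[1,0,242,0]])]
def P(p,m):
    return np.vstack([w(p,rot(p[3],[a[1:]])) if a[0] else w(p,[a[1:]]) for a in m])
g=lambda p:np.concatenate([(proj(n,P(p,m))-u).ravel() for n,u,m in D])
r=least_squares(g,[.6,.3,np.pi,-.12],loss="soft_l1");d=r.x
print("drawer",d,np.round(r.fun.reshape(-1,2),1).tolist())
t=cv2.imread("pics/top0.png");s=cv2.imread("pics/side0.png")
L=sqlines(p[:3],p[3]*1000)
ov("top",t,L,(290,155,370,235),7,"pics/o1.png");ov("side",s,L,(285,170,355,230),9,"pics/o3.png")
L=drlines(d[:3],d[3]);ov("top",t,L,(130,155,260,265),5,"pics/o2.png");ov("side",s,L,(190,230,330,390),3.75,"pics/o4.png")
E
python3 fit.py
```

```text
square heel [ 0.59353407 -0.13690856  3.42569329  0.02362612] [[0.4, -0.2], [0.4, -0.6], [0.2, -0.1], [-0.0, 0.3], [-0.2, 0.1], [-0.5, 0.1], [0.2, -0.1], [0.2, -0.1], [-0.0, -0.1], [0.9, 0.5], [-0.5, -0.4], [-0.4, 0.6]] bar [[ 0.5373295  -0.23947379  0.01      ]]
drawer [ 0.607059    0.30323055  3.2426523  -0.10174507] [[-0.0, -0.0], [0.6, 0.4], [-0.1, -0.5], [-0.1, 0.4], [0.2, 0.1], [-0.1, 0.3], [-0.4, -1.0], [0.0, 0.6]]
```

Run:
```python
import cv2,numpy as np
for a,b,o in(("o1","o3","m1"),("o2","o4","m2")):
    A=cv2.imread(f"pics/{a}.png");B=cv2.imread(f"pics/{b}.png")
    h=420;f=lambda I:cv2.resize(I,(390,int(I.shape[0]*390/I.shape[1])),interpolation=cv2.INTER_AREA)
    A,B=f(A),f(B);H=max(len(A),len(B));M=np.zeros((H,790,3),np.uint8);M[:len(A),:390]=A;M[:len(B),400:]=B
    cv2.imwrite(f"pics/{o}.png",M)
```

```text
(no output)
```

View pics/m1.png

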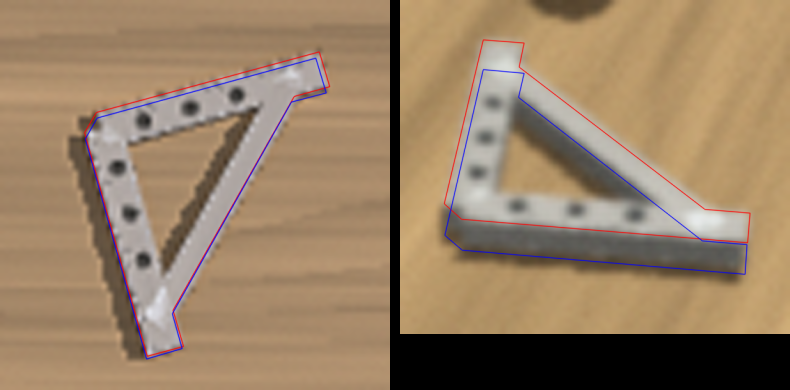

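View pics/o2.png

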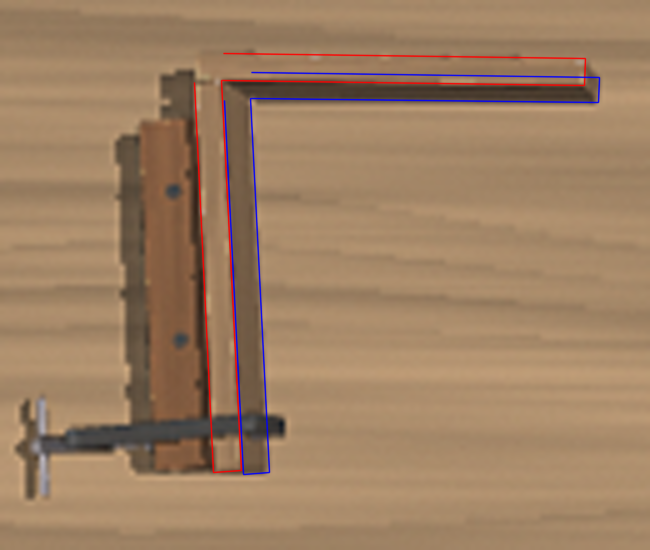

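View pics/o4.png

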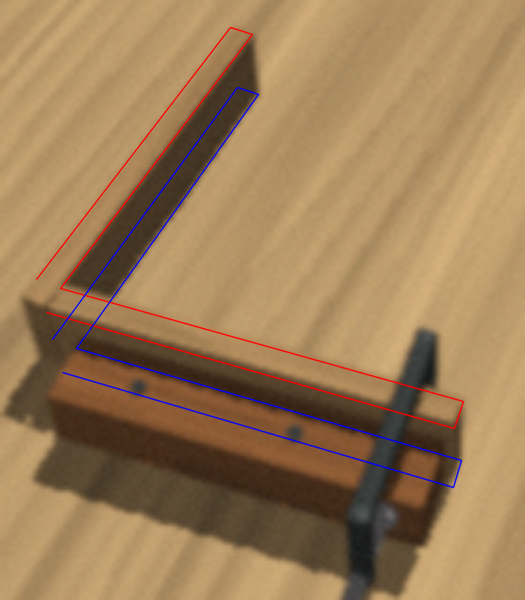

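The only light-coloured ones are the large silver square at top px (330,195) and the small silver one at (348,265); a third, at (458,230), is black. The large silver one fits, being the larger of its colour and about 175 mm per leg, and the enlarged crop with the model overlay confirms it. The drawer overlays also fit, with the inside corner at about (180,174) in the top picture.

Next I rise clear of the bottle and turn the wrist. I'm choosing the grasp half-turn that keeps joint 6 away from its limit.

Call:
drive_tool(
  targets=[0, 0, -10.5, 0, 0, -30, 0.7, 0, 0, -10.5, 0, 0, -30, 0.7, 0, 0, -10.5, 0, 0, -20, 0.7, 0, 0, -10.5, 0, 0, 0, 0.7, 0, 0, -10.5, 0, 0, 0, 0.7, 0, 0, -10.5, 0, 0, 0, 0.7, 0, 0, -10.5, 0, 0, 0, 0.7, 0, 0, -10.5, 0, 0, 0, 0.7, 0, 0, -10.5, 0, 0, 0, 0.7, 0, 0, -10.5, 0, 0, 0, 0.7, 0, 0, -10.5, 0, 0, 0, 0.7, 0, 0, -10.5, 0, 0, 0, 0.7],
  grip_force=60,
)

```text
clock: 1.6
position: [0.24, -0.5222, 0.3107]
ee_rot: [-0.0, 0.25, 0.968, 0.0]
contact_force: [-0.8, -0.2, 0.2]
width: 0.0596
```

```bash
cat >> fit.py <<'E'
f2=lambda q:f([q[0],q[1],q[2],.02])
r=least_squares(f2,p[:3],loss="soft_l1");print("fixed z",r.x,"bar",w(r.x,[[82.7,82.7,10]]),np.round(r.fun.reshape(-1,2),1).tolist())
E
python3 fit.py
cat >> h.py <<'E'
def delta(tgt,yawx=None):
    "tool-frame mm to world target; yawx desired angle of tool x (deg)"
    from rig import get_state
    from scipy.spatial.transform import Rotation as R
    s=get_state();q=s["ee_rot"];r=R.from_quat([q[1],q[2],q[3],q[0]]);M=r.as_matrix()
    a=np.degrees(np.arctan2(M[1,0],M[0,0]))
    print("t",round(s["clock"],2),"pos",np.round(s["position"],4),"xang",round(a,2),"tilt z",np.round(M[:,2],4),"F",np.round(s["contact_force"],1),"M",np.round(s["moment"],2),"w",round(s["width"],4),"q",np.round(s["qpos"],2))
    if tgt is not None: print("tool delta mm",np.round(M.T@(np.array(tgt)-s["position"])*1000,1))
    if yawx is not None: print("wz needed",round(-((yawx-a+180)%360-180),2))
E
python3 - <<'E'
from h import *
delta([.537,-.239,.12],151.3)
E
```

```text
square heel [ 0.59353407 -0.13690856  3.42569329  0.02362612] [[0.4, -0.2], [0.4, -0.6], [0.2, -0.1], [-0.0, 0.3], [-0.2, 0.1], [-0.5, 0.1], [0.2, -0.1], [0.2, -0.1], [-0.0, -0.1], [0.9, 0.5], [-0.5, -0.4], [-0.4, 0.6]] bar [[ 0.5373295  -0.23947379  0.01      ]]
drawer [ 0.607059    0.30323055  3.2426523  -0.10174507] [[-0.0, -0.0], [0.6, 0.4], [-0.1, -0.5], [-0.1, 0.4], [0.2, 0.1], [-0.1, 0.3], [-0.4, -1.0], [0.0, 0.6]]
fixed z [ 0.59428953 -0.13819552  3.42560435] bar [[ 0.53807584 -0.24075576  0.01      ]] [[0.7, -0.2], [0.6, -0.6], [0.5, -0.2], [0.3, 0.1], [0.2, 0.1], [-0.1, 0.0], [0.2, 0.5], [0.2, 0.5], [-0.2, 0.5], [0.8, 1.0], [-0.5, 0.2], [-0.4, 1.2]]
t 1.6 pos [ 0.24   -0.5222  0.3107] xang 151.03 tilt z [-3.0e-04  1.1e-03 -1.0e+00] F [-0.8 -0.2  0.2] M [-0.01 -0.03  0.01] w 0.0596 q [-1.26  0.24  1.36  0.    1.54 -2.33]
tool delta mm [-122.8  391.4  191. ]
wz needed -0.27
```

Call:
drive_tool(
  targets=[0, 0, -0.3, -15.4, 49, 0, 0.7, 0, 0, 0, -15.4, 49, 0, 0.7, 0, 0, 0, -15.4, 49, 0, 0.7, 0, 0, 0, -15.4, 49, 0, 0.7, 0, 0, 0, -15.4, 49, 0, 0.7, 0, 0, 0, -15.4, 49, 0, 0.7, 0, 0, 0, -15.4, 49, 0, 0.7, 0, 0, 0, -15.0, 49, 0, 0.7, 0, 0, 0, 0, 0, 50, 0.7, 0, 0, 0, 0, 0, 50, 0.7, 0, 0, 0, 0, 0, 50, 0.7, 0, 0, 0, 0, 0, 40, 0.7],
)

```text
clock: 3.1
position: [0.5369, -0.2387, 0.1188]
ee_rot: [-0.001, 0.25, 0.968, 0.0]
contact_force: [0.3, -0.3, 0.0]
width: 0.0596
```

Run:
```python
from h import *
from rig import get_image
delta([.5377,-.240,.003],151.3)
a=[cv2.resize(get_image(n)[y:y+140,x:x+140,::-1],(395,395)) for n,x,y in(("top",265,120),("side",260,110))]
cv2.imwrite("pics/g1.png",np.hstack(a))
```

```text
t 3.1 pos [ 0.5369 -0.2387  0.1188] xang 151.0 tilt z [-0.0022  0.0012 -1.    ] F [ 0.3 -0.3  0. ] M [ 0.02 -0.05 -0.03] w 0.0596 q [-0.54  0.38  1.65 -0.    1.12 -1.6 ]
tool delta mm [ -1.6  -0.7 115.8]
wz needed -0.3
```

View pics/g1.png

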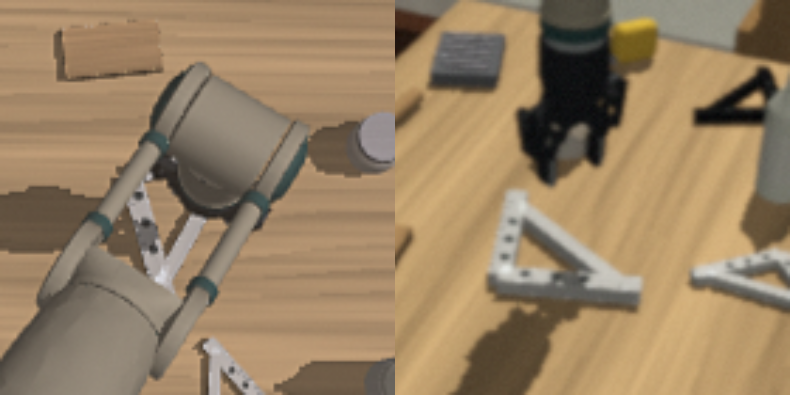

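The side view shows the two fingers above the bar, straddling it around (570,150). The square and its neighbours are undisturbed. Going down to grip.

Call:
drive_tool(
  targets=[0, 0, -0.3, -1.5, -0.7, 40, 0.7, 0, 0, 0, 0, 0, 40, 0.7, 0, 0, 0, 0, 0, 20, 0.7, 0, 0, 0, 0, 0, 11, 0.7, 0, 0, 0, 0, 0, 0, 0.7],
)

```text
clock: 3.82
position: [0.5393, -0.2411, 0.0108]
ee_rot: [0.0, 0.248, 0.969, -0.0]
contact_force: [0.7, 0.7, -0.6]
width: 0.0598
```

Run:
```python
from h import *
from rig import get_image
delta([.5377,-.240,.003],151.3)
a=[cv2.resize(get_image(n)[y:y+100,x:x+100,::-1],(395,395)) for n,x,y in(("top",275,150),("side",270,140))]
cv2.imwrite("pics/g2.png",np.hstack(a))
```

```text
t 3.83 pos [ 0.5393 -0.2411  0.0108] xang 151.28 tilt z [ 5.e-04 -4.e-04 -1.e+00] F [ 0.7  0.7 -0.6] M [-0.02  0.   -0.01] w 0.0598 q [-0.54  0.5   1.76 -0.    0.88 -1.61]
tool delta mm [2.  0.2 7.8]
wz needed -0.02
```

View pics/g2.png

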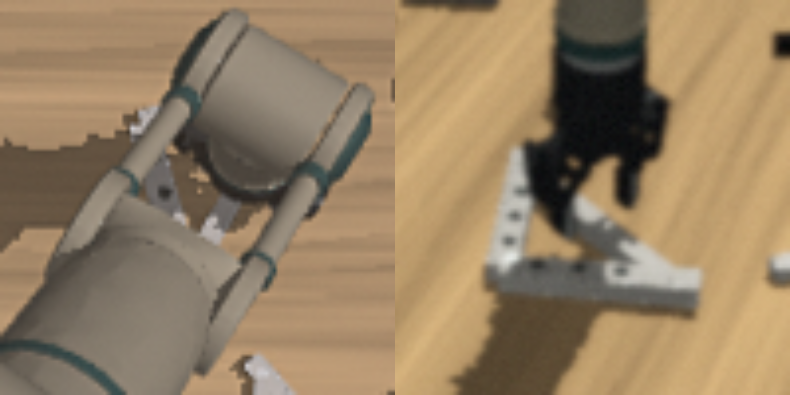

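In the side view one finger is inside the triangle (570,215) and the other outside (628,190). Lowering 6 mm, then closing.

Call:
drive_tool(
  targets=[0, 0, 0, 2, 0, 6, 0.7, 0, 0, 0, 0, 0, 0, 0.4, 0, 0, 0, 0, 0, 0, 0, 0, 0, 0, 0, 0, 0, 0, 0, 0, 0, 0, 0, 0, 0, 0, 0, 0, 0, 0, 0, 0],
  grip_force=80,
)

```text
clock: 4.68
position: [0.5371, -0.2399, 0.0048]
ee_rot: [0.0, 0.248, 0.969, -0.0]
contact_force: [-1.3, 0.7, 6.2]
width: 0.0179
```

Run:
```python
from h import *
delta(None)
```

```text
t 4.67 pos [ 0.5371 -0.2399  0.0048] xang 151.29 tilt z [ 2.e-04 -3.e-04 -1.e+00] F [-1.3  0.7  6.2] M [0.05 0.26 0.05] w 0.0179 q [-0.54  0.5   1.78 -0.    0.86 -1.61]
```

Call:
drive_tool(
  targets=[0, 0, 0, 0, 0, -10, 0, 0, 0, 0, 0, 0, -35, 0, 0, 0, 0, 0, 0, -50, 0, 0, 0, 0, 0, 0, -50, 0, 0, 0, 0, 0, 0, 0, 0],
)

```text
clock: 5.3
position: [0.5396, -0.2413, 0.1531]
ee_rot: [0.004, 0.248, 0.969, -0.001]
contact_force: [0.7, -1.0, -6.2]
width: 0.018
```

Run:
```python
from h import *
from rig import get_image
delta(None)
a=[cv2.resize(get_image(n)[y:y+130,x:x+130,::-1],(395,395)) for n,x,y in(("top",265,130),("side",260,100))]
cv2.imwrite("pics/g3.png",np.hstack(a))
```

```text
t 5.3 pos [ 0.5396 -0.2413  0.1531] xang 151.29 tilt z [ 0.0079 -0.0048 -1.    ] F [ 0.7 -1.  -6.2] M [-0.15  0.06  0.  ] w 0.018 q [-0.54  0.35  1.6  -0.    1.18 -1.61]
```

View pics/g3.png

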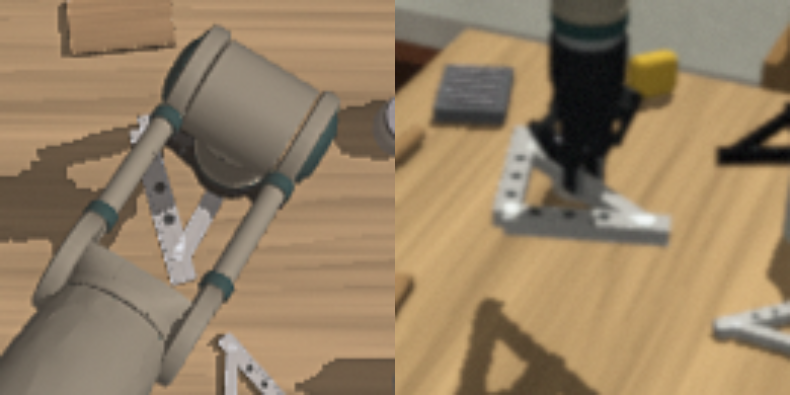

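The square is lifted level: the side view shows it at (585,200), clear of the bench, with its shadow separate. Now the carry numbers.

```bash
cat >> h.py <<'E'
DR=np.array([0.607059,0.30323055,3.2426523])
def tcp(ox,oy,z): 
    P=w(DR,[[82.7+ox,82.7+oy,0]])[0];P[2]=z;return P
E
python3 - <<'E'
from h import *
T=tcp(32,25,.153);print(T)
delta(T,140.79)
# delta in tool frame after turning
a=np.radians(140.79);from rig import get_state
d=(T-get_state()["position"])*1000
print("turned:",d[0]*np.cos(a)+d[1]*np.sin(a),d[0]*np.sin(a)-d[1]*np.cos(a))
E
```

```text
[0.50380983 0.18450823 0.153     ]
t 5.4 pos [ 0.536  -0.2393  0.1481] xang 151.29 tilt z [-0.002  0.001 -1.   ] F [-1.3  0.9 -6.8] M [-0.09  0.13 -0.07] w 0.0181 q [-0.54  0.35  1.61 -0.    1.18 -1.61]
tool delta mm [231.8 356.2  -4.4]
wz needed 10.5
turned: 292.8328960229982 307.9973036609715
```

Call:
drive_tool(
  targets=[0, 0, 5.2, 0, 0, -3, 0, 0, 0, 5.3, 0, 0, -2, 0, 0, 0, 0, 20, 21, 0, 0, 0, 0, 0, 38, 40, 0, 0, 0, 0, 0, 42, 44, 0, 0, 0, 0, 0, 42, 44, 0, 0, 0, 0, 0, 42, 44, 0, 0, 0, 0, 0, 42, 44, 0, 0, 0, 0, 0, 36, 38, 0, 0, 0, 0, 0, 20, 21, 0, 0, 0, 0, 0, 11, 12, 0, 0, 0, 0, 0, 0, 0, 0, 0],
)

```text
clock: 6.9
position: [0.5037, 0.1841, 0.1525]
ee_rot: [-0.001, 0.335, 0.942, -0.001]
contact_force: [0.2, -0.4, -5.0]
width: 0.0177
```

Run:
```python
from h import *
from rig import get_image
delta(tcp(32,25,.153),140.79)
for n,b,s in(("top",(130,120,290,270),5),("side",(160,150,360,400),2.4)):
    T=get_image(n)[:,:,::-1].copy()
    p=(*tcp(32-82.7,25-82.7,0)[:2],DR[2])
    ov(n,T,drlines(DR,-.10)+[(a+np.array([0,0,.148]),c) for a,c in sqlines(p)],b,s,f"pics/p1{n}.png")
```

```text
t 6.9 pos [0.5037 0.1841 0.1525] xang 140.87 tilt z [-0.0035 -0.0013 -1.    ] F [ 0.2 -0.4 -5. ] M [-0.15  0.08  0.01] w 0.0177 q [ 0.22  0.28  1.71 -0.    1.16 -0.67]
tool delta mm [ 0.1  0.4 -0.5]
wz needed 0.08
```

View pics/p1top.png

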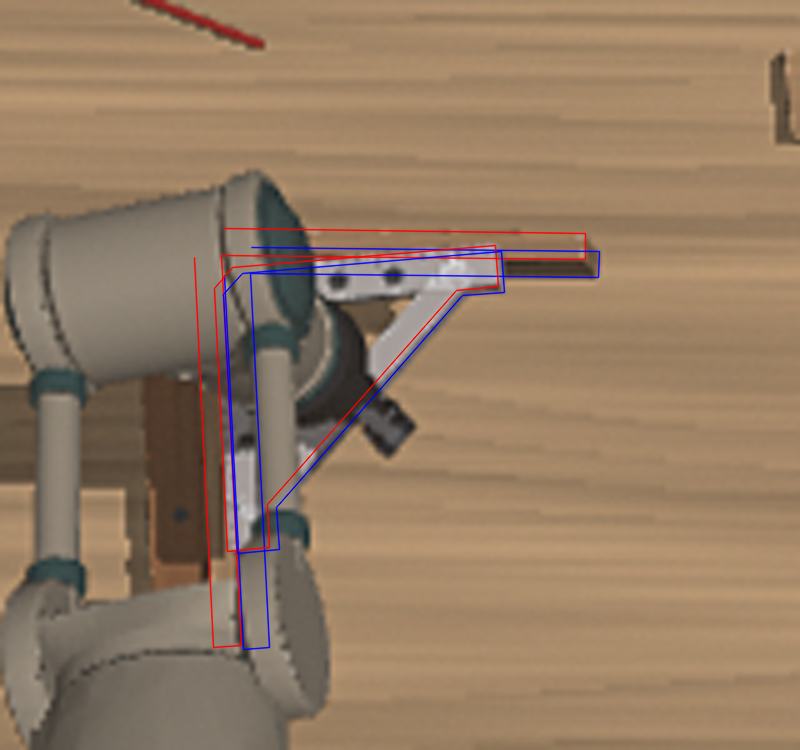

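View pics/p1side.png

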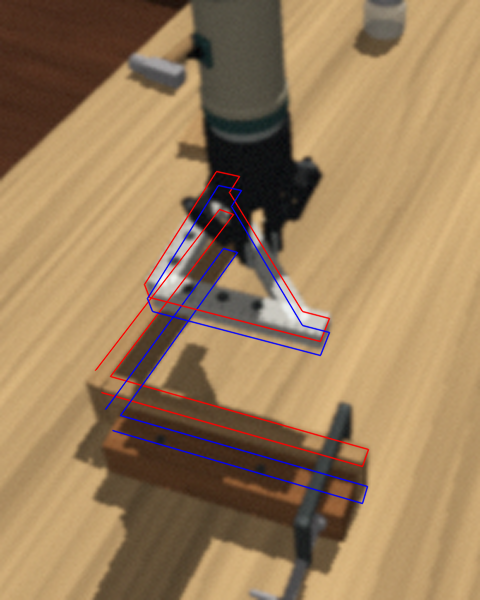

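Call:
drive_tool(
  targets=[0, 0, 0, 0, 0, 30, 0, 0, 0, 0, 0, 0, 40, 0, 0, 0, 0, 0, 0, 35, 0, 0, 0, 0, 0, 0, 20, 0, 0, 0, 0, 0, 0, 12, 0, 0, 0, 0, 0, 0, 4, 0, 0, 0, 0, 0, 0, 0, 0],
)

```text
clock: 7.88
position: [0.5054, 0.1837, 0.0137]
ee_rot: [0.0, 0.336, 0.942, 0.0]
contact_force: [-0.5, 0.6, -6.2]
width: 0.0178
```

```bash
cat > look.py <<'E'
import sys
from h import *
from rig import get_image
ox,oy,th,tag=float(sys.argv[1]),float(sys.argv[2]),float(sys.argv[3]),sys.argv[4]
delta(tcp(ox,oy,.005),np.degrees(DR[2])-45)
zz=float(sys.argv[5]) if len(sys.argv)>5 else 0
A=[]
for n,b,s in(("top",(150,140,260,250),5),("side",(180,220,340,380),3.4)):
    T=get_image(n)[:,:,::-1].copy()
    cv2.imwrite(f"pics/raw_{tag}_{n}.png",T)
    ov(n,T,[],b,s,f"pics/{tag}{n}r.png")
    p=(*tcp(ox-82.7,oy-82.7,0)[:2],DR[2])
    L=drlines(DR,th)+[(a+np.array([0,0,zz]),c) for a,c in sqlines(p)]
    ov(n,T,L,b,s,f"pics/{tag}{n}.png")
E
python3 look.py 32 25 -.1 d1 .007
```

```text
t 7.88 pos [0.5054 0.1837 0.0137] xang 140.75 tilt z [ 9.e-04 -0.e+00 -1.e+00] F [-0.5  0.6 -6.2] M [-0.06  0.13  0.05] w 0.0178 q [ 0.22  0.43  1.88 -0.    0.82 -0.67]
tool delta mm [ 1.7 -0.4  8.7]
wz needed -0.04
```

View pics/d1top.png

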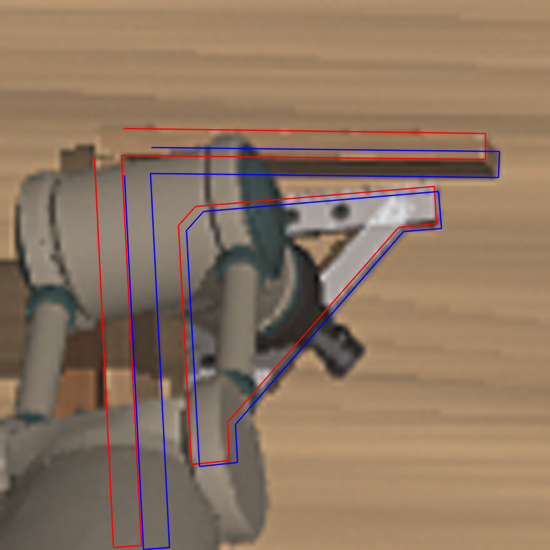

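View pics/d1sider.png

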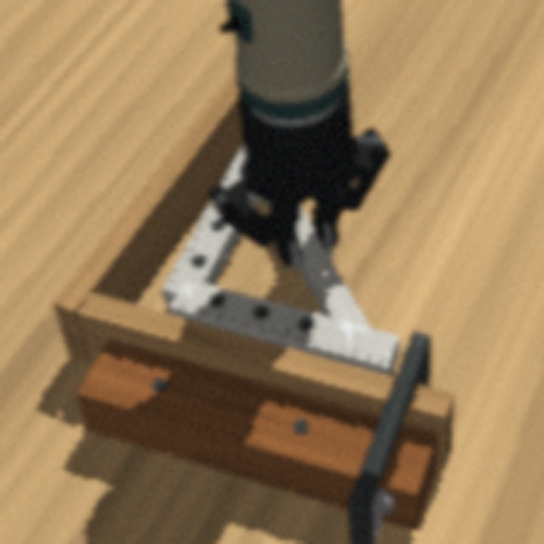

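View pics/d1side.png

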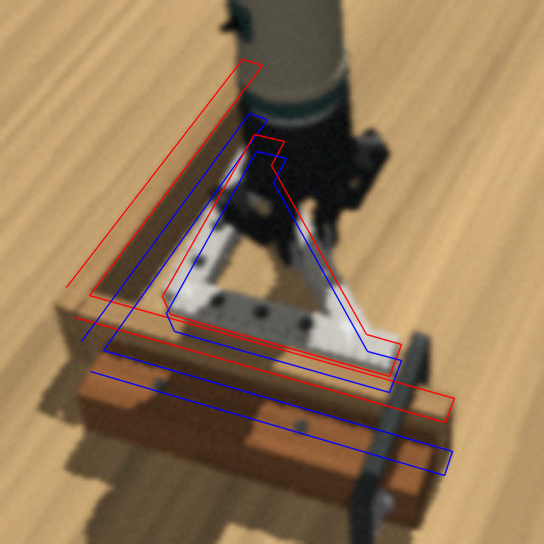

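The square hangs inside the corner, clear of both boards: there is a gap to the leaning board at top crop (300,190), and the clamp is clear. Lowering to the bench.

Call:
drive_tool(
  targets=[0, 0, 0, 1, 0, 5, 0, 0, 0, 0, 0, 0, 2, 0, 0, 0, 0, 0, 0, 1, 0, 0, 0, 0, 0, 0, 0, 0],
)

```text
clock: 8.48
position: [0.504, 0.1847, 0.0052]
ee_rot: [-0.0, 0.336, 0.942, -0.0]
contact_force: [-0.7, -0.9, -5.4]
width: 0.0182
```

Run:
```python
from h import *
delta(tcp(32,4,.0048),np.degrees(DR[2])-45)
```

```text
t 8.47 pos [0.504  0.1847 0.0052] xang 140.79 tilt z [-1.e-04 -1.e-04 -1.e+00] F [-0.7 -0.9 -5.4] M [-0.16  0.15 -0.04] w 0.0182 q [ 0.22  0.44  1.89 -0.    0.8  -0.66]
tool delta mm [14.9 14.6  0.4]
wz needed -0.0
```

Call:
drive_tool(
  targets=[0, 0, 0, 0, 0, 0.7, 0, 0, 0, 0, 0, 0, 0.5, 0, 0, 0, 0, 0, 0, 0, 0],
)

```text
clock: 8.85
position: [0.5041, 0.1847, 0.0048]
ee_rot: [0.0, 0.336, 0.942, 0.0]
contact_force: [-3.1, 0.1, 4.2]
width: 0.0177
```

Call:
drive_tool(
  targets=[0, 0, 0, 0, 0, -0.4, 0, 0, 0, 0, 1.5, 1.5, 0, 0, 0, 0, 0, 3, 3, 0, 0, 0, 0, 0, 3, 3, 0, 0, 0, 0, 0, 3, 3, 0, 0, 0, 0, 0, 2, 2, 0, 0, 0, 0, 0, 1, 1, 0, 0, 0, 0, 0, 0, 0, 0, 0],
)

```text
clock: 9.85
position: [0.5029, 0.2038, 0.0048]
ee_rot: [0.001, 0.335, 0.942, 0.0]
contact_force: [1.2, -4.5, 4.3]
width: 0.018
```

```bash
python3 look.py 32 6 -.1 d2
```

```text
t 9.85 pos [0.5029 0.2038 0.0048] xang 140.8 tilt z [ 0.0017 -0.     -1.    ] F [ 1.2 -4.5  4.3] M [-0.79 -0.07 -0.06] w 0.018 q [ 0.26  0.45  1.88 -0.    0.81 -0.63]
tool delta mm [ 0.6 -0.9 -0.2]
wz needed 0.01
```

View pics/d2sider.png

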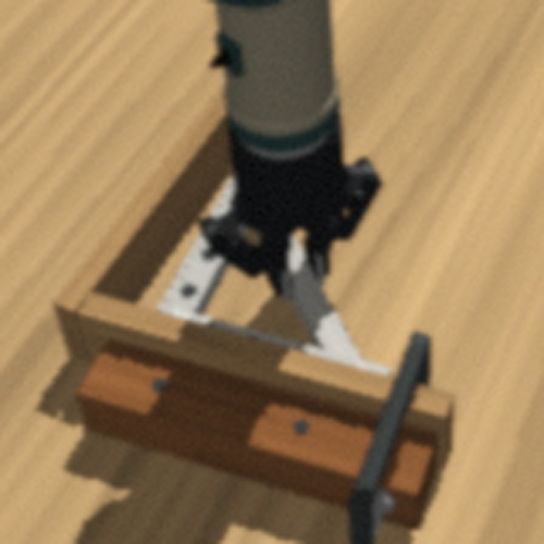

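Call:
drive_tool(
  targets=[0, 0, 0, 0.7, 0.7, -0.3, 0, 0, 0, 0, 0.7, 0.7, 0, 0, 0, 0, 0, 0.7, 0.7, 0, 0, 0, 0, 0, 0, 0, 0, 0],
)

```text
clock: 10.45
position: [0.502, 0.2066, 0.0048]
ee_rot: [0.0, 0.336, 0.942, 0.0]
contact_force: [1.1, -4.8, 4.1]
width: 0.0177
```

```bash
cat > st.py <<'E'
from h import *
from rig import get_state
s=get_state();d=(s["position"][:2]-DR[:2])*1000;c,n=np.cos(DR[2]),np.sin(DR[2]);R=np.array([[c,n],[-n,c]])
print("ox,oy",np.round(R@d-82.7,2),"F drawer x,y",np.round(R@s["contact_force"][:2],1))
delta(None)
E
python3 st.py
```

```text
ox,oy [31.57  2.81] F drawer x,y [-0.6  4.9]
t 10.45 pos [0.502  0.2066 0.0048] xang 140.79 tilt z [ 5.e-04 -1.e-04 -1.e+00] F [ 1.1 -4.8  4.1] M [-0.79 -0.21 -0.1 ] w 0.0177 q [ 0.26  0.45  1.88 -0.    0.81 -0.62]
```

Call:
drive_tool(
  targets=[0, 0, 0, 0.7, 0.7, -0.2, 0, 0, 0, 0, 0.7, 0.7, 0, 0, 0, 0, 0, 0, 0, 0, 0],
)

```text
clock: 10.82
position: [0.5014, 0.2087, 0.0048]
ee_rot: [-0.0, 0.336, 0.942, -0.0]
contact_force: [1.4, -3.4, 2.5]
width: 0.018
```

```bash
python3 st.py
```

```text
ox,oy [31.97  0.66] F drawer x,y [-1.1  3.5]
t 10.82 pos [0.5014 0.2087 0.0048] xang 140.78 tilt z [-4.e-04  0.e+00 -1.e+00] F [ 1.4 -3.4  2.5] M [-0.65 -0.2  -0.13] w 0.018 q [ 0.27  0.45  1.88  0.    0.81 -0.62]
```

Call:
drive_tool(
  targets=[0, 0, 0, 0.7, 0.7, 0, 0, 0, 0, 0, 0.7, 0.7, 0, 0, 0, 0, 0, 0, 0, 0, 0],
)

```text
clock: 11.2
position: [0.5012, 0.2099, 0.0049]
ee_rot: [0.0, 0.335, 0.942, -0.001]
contact_force: [1.5, -6.6, 1.5]
width: 0.0175
```

```bash
python3 st.py
```

```text
ox,oy [32.03 -0.51] F drawer x,y [-0.9  6.7]
t 11.2 pos [0.5012 0.2099 0.0049] xang 140.82 tilt z [-5.0e-04 -1.4e-03 -1.0e+00] F [ 1.5 -6.6  1.5] M [-1.1  -0.23 -0.15] w 0.0175 q [ 0.27  0.45  1.88 -0.    0.81 -0.62]
```

Call:
drive_tool(
  targets=[0, 0, 0, 0.7, 0.7, 0, 0, 0, 0, 0, 0, 0, 0, 0],
)

```text
clock: 11.45
position: [0.5012, 0.2099, 0.0048]
ee_rot: [0.0, 0.335, 0.942, -0.001]
contact_force: [2.0, -9.5, 2.3]
width: 0.018
```

```bash
python3 st.py
```

```text
ox,oy [32.05 -0.55] F drawer x,y [-1.   9.7]
t 11.45 pos [0.5012 0.2099 0.0048] xang 140.86 tilt z [-4.e-04 -3.e-03 -1.e+00] F [ 2.  -9.5  2.3] M [-1.5  -0.28 -0.13] w 0.018 q [ 0.27  0.45  1.88 -0.    0.81 -0.61]
```

In contact with the clamped board: heel at y ≈ -0.5 mm in the estimated frame, 9.7 N, and almost no yaw moment. Now sliding along it towards the leaning board.

Call:
drive_tool(
  targets=[0, 0, 0, -1.5, 1.5, 0, 0, 0, 0, 0, -2, 2, 0, 0, 0, 0, 0, -2, 2, 0, 0, 0, 0, 0, -2, 2, 0, 0, 0, 0, 0, -1.5, 1.5, 0, 0, 0, 0, 0, 0, 0, 0, 0],
)

```text
clock: 12.2
position: [0.5014, 0.21, 0.0048]
ee_rot: [-0.01, 0.335, 0.942, -0.007]
contact_force: [-20.9, -10.1, 23.9]
width: 0.0182
```

```bash
python3 st.py
```

```text
ox,oy [31.8  -0.55] F drawer x,y [21.8  8. ]
t 12.2 pos [0.5014 0.21   0.0048] xang 140.8 tilt z [-0.0238 -0.0062 -0.9997] F [-20.9 -10.1  23.9] M [-1.25  2.61 -0.04] w 0.0182 q [ 0.27  0.46  1.86  0.    0.85 -0.62]
```

```bash
python3 look.py 32 0 -.1 d3
```

```text
t 12.2 pos [0.5014 0.21   0.0048] xang 140.8 tilt z [-0.0238 -0.0062 -0.9997] F [-20.9 -10.1  23.9] M [-1.25  2.61 -0.04] w 0.0182 q [ 0.27  0.46  1.86  0.    0.85 -0.62]
tool delta mm [-0.2 -0.5 -0.2]
wz needed 0.01
```

View pics/d3sider.png

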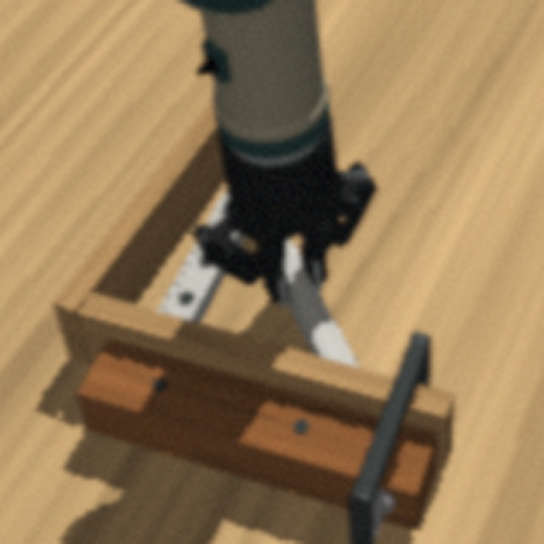

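View pics/d3top.png

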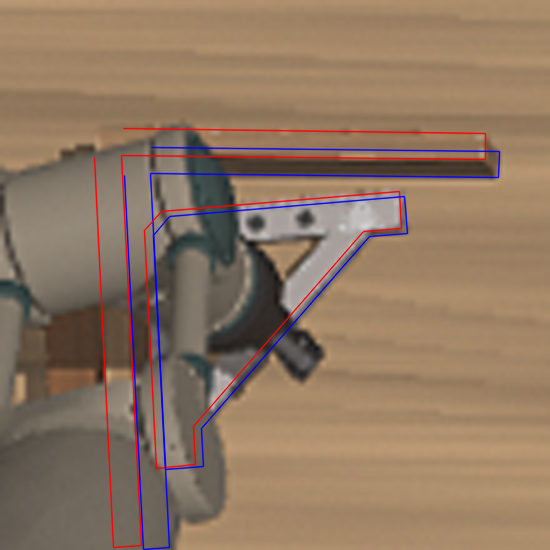

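The board still has a gap ahead at top crop (330,180), so the square is only stuck by friction: driving forward pressed it down with Fz 24 N. Backing the command off and lightening the load on the bench and clamped board.

Call:
drive_tool(
  targets=[0, 0, 0, 2, -2, 0, 0, 0, 0, 0, 2, -2, 0, 0, 0, 0, 0, 2, -2, 0, 0, 0, 0, 0, 1.5, -1.5, -0.3, 0, 0, 0, 0, -0.7, -0.7, -0.4, 0, 0, 0, 0, 0, 0, 0, 0],
)

```text
clock: 13.05
position: [0.5013, 0.2099, 0.0049]
ee_rot: [-0.002, 0.336, 0.942, -0.002]
contact_force: [-1.1, -6.1, -0.5]
width: 0.0178
```

```bash
python3 st.py
```

```text
ox,oy [31.9  -0.52] F drawer x,y [1.7 5.9]
t 13.05 pos [0.5013 0.2099 0.0049] xang 140.79 tilt z [-0.0043 -0.0017 -1.    ] F [-1.1 -6.1 -0.5] M [-0.86  0.03 -0.11] w 0.0178 q [ 0.27  0.45  1.87 -0.    0.82 -0.62]
```

Call:
drive_tool(
  targets=[0, 0, 0, -0.5, -0.5, -0.8, 0, 0, 0, 0, -1.4, 1.4, 0, 0, 0, 0, 0, -1.4, 1.4, 0, 0, 0, 0, 0, 0, 0, 0, 0],
)

```text
clock: 13.55
position: [0.5072, 0.2104, 0.0059]
ee_rot: [-0.0, 0.336, 0.942, -0.0]
contact_force: [-1.5, -2.9, -6.7]
width: 0.0177
```

```bash
python3 st.py
```

```text
ox,oy [25.98 -0.46] F drawer x,y [1.8 2.7]
t 13.55 pos [0.5072 0.2104 0.0059] xang 140.79 tilt z [-1.1e-03 -3.0e-04 -1.0e+00] F [-1.5 -2.9 -6.7] M [-0.7   0.31 -0.14] w 0.0177 q [ 0.27  0.46  1.86 -0.    0.82 -0.62]
```

Call:
drive_tool(
  targets=[0, 0, 0, -1.8, 1.8, 0, 0, 0, 0, 0, -1.8, 1.8, 0.4, 0, 0, 0, 0, 0, 0, 0.3, 0, 0, 0, 0, 0, 0, 0, 0],
)

```text
clock: 14.05
position: [0.5133, 0.2111, 0.0059]
ee_rot: [0.001, 0.336, 0.942, 0.0]
contact_force: [0.6, -2.8, -4.9]
width: 0.0182
```

```bash
python3 st.py
```

```text
ox,oy [19.86 -0.47] F drawer x,y [-0.3  2.9]
t 14.05 pos [0.5133 0.2111 0.0059] xang 140.78 tilt z [ 1.4e-03  2.0e-04 -1.0e+00] F [ 0.6 -2.8 -4.9] M [-0.63  0.08 -0.09] w 0.0182 q [ 0.26  0.46  1.85 -0.    0.83 -0.62]
```

Call:
drive_tool(
  targets=[0, 0, 0, -1, 1, 0.5, 0, 0, 0, 0, -1, 1, 0.2, 0, 0, 0, 0, -1, 1, 0, 0, 0, 0, 0, 0, 0, 0, 0],
)

```text
clock: 14.55
position: [0.516, 0.2113, 0.005]
ee_rot: [-0.001, 0.336, 0.942, -0.0]
contact_force: [-3.6, -4.0, -3.5]
width: 0.0181
```

```bash
python3 st.py
```

```text
ox,oy [17.16 -0.47] F drawer x,y [3.9 3.6]
t 14.55 pos [0.516  0.2113 0.005 ] xang 140.78 tilt z [-1.5e-03 -2.0e-04 -1.0e+00] F [-3.6 -4.  -3.5] M [-0.52  0.54 -0.13] w 0.0181 q [ 0.26  0.47  1.84  0.    0.83 -0.62]
```

Call:
drive_tool(
  targets=[0, 0, 0, -1.4, 1.4, -0.1, 0, 0, 0, 0, -1.4, 1.4, -0.1, 0, 0, 0, 0, -1.4, 1.4, -0.1, 0, 0, 0, 0, 0, 0, 0, 0],
)

```text
clock: 15.05
position: [0.5229, 0.2119, 0.0052]
ee_rot: [-0.0, 0.336, 0.942, -0.0]
contact_force: [-2.5, -3.9, -5.8]
width: 0.0181
```

```bash
python3 st.py
```

```text
ox,oy [10.28 -0.33] F drawer x,y [2.9 3.6]
t 15.05 pos [0.5229 0.2119 0.0052] xang 140.77 tilt z [-1.e-04 -2.e-04 -1.e+00] F [-2.5 -3.9 -5.8] M [-0.69  0.54 -0.18] w 0.0181 q [ 0.26  0.48  1.83 -0.    0.84 -0.62]
```

Call:
drive_tool(
  targets=[0, 0, 0, -1.4, 1.4, 0, 0, 0, 0, 0, -1.4, 1.4, 0, 0, 0, 0, 0, -1.1, 1.1, 0, 0, 0, 0, 0, 0, 0, 0, 0],
)

```text
clock: 15.55
position: [0.5279, 0.2124, 0.0052]
ee_rot: [-0.0, 0.336, 0.942, -0.0]
contact_force: [-3.5, -3.0, -5.7]
width: 0.0179
```

```bash
python3 st.py
```

```text
ox,oy [ 5.23 -0.29] F drawer x,y [3.8 2.7]
t 15.55 pos [0.5279 0.2124 0.0052] xang 140.77 tilt z [-9.e-04 -4.e-04 -1.e+00] F [-3.5 -3.  -5.7] M [-0.67  0.64 -0.18] w 0.0179 q [ 0.26  0.48  1.82 -0.    0.84 -0.63]
```

Call:
drive_tool(
  targets=[0, 0, 0, -0.5, 0.9, 0.2, 0, 0, 0, 0, -0.7, 0.7, 0.1, 0, 0, 0, 0, -0.7, 0.7, 0.1, 0, 0, 0, 0, 0, 0, 0, 0],
)

```text
clock: 16.05
position: [0.5302, 0.2127, 0.0049]
ee_rot: [-0.001, 0.336, 0.942, -0.001]
contact_force: [-5.6, -4.3, -3.7]
width: 0.0179
```

```bash
python3 st.py
```

```text
ox,oy [ 2.9  -0.35] F drawer x,y [6.  3.7]
t 16.05 pos [0.5302 0.2127 0.0049] xang 140.79 tilt z [-1.9e-03 -9.0e-04 -1.0e+00] F [-5.6 -4.3 -3.7] M [-0.75  0.76 -0.23] w 0.0179 q [ 0.26  0.48  1.81 -0.    0.85 -0.63]
```

Call:
drive_tool(
  targets=[0, 0, 0, -0.7, 0.7, 0, 0, 0, 0, 0, -0.7, 0.7, 0, 0, 0, 0, 0, 0, 0, 0, 0],
)

```text
clock: 16.42
position: [0.532, 0.2128, 0.0049]
ee_rot: [-0.001, 0.336, 0.942, -0.001]
contact_force: [-5.3, -5.4, -2.8]
width: 0.0183
```

```bash
python3 st.py; python3 look.py 1 -.4 0 e1
```

```text
ox,oy [ 1.05 -0.35] F drawer x,y [5.8 4.9]
t 16.43 pos [0.532  0.2128 0.0049] xang 140.79 tilt z [-2.2e-03 -9.0e-04 -1.0e+00] F [-5.3 -5.4 -2.8] M [-0.72  0.84 -0.21] w 0.0183 q [ 0.26  0.49  1.81 -0.    0.85 -0.63]
t 16.43 pos [0.532  0.2128 0.0049] xang 140.79 tilt z [-2.2e-03 -9.0e-04 -1.0e+00] F [-5.3 -5.4 -2.8] M [-0.72  0.84 -0.21] w 0.0183 q [ 0.26  0.49  1.81 -0.    0.85 -0.63]
tool delta mm [ 0.   0.1 -0.1]
wz needed -0.0
```

View pics/e1top.png

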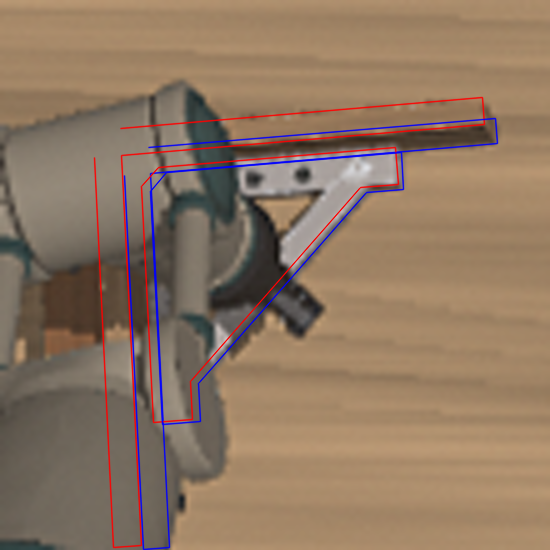

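View pics/e1sider.png

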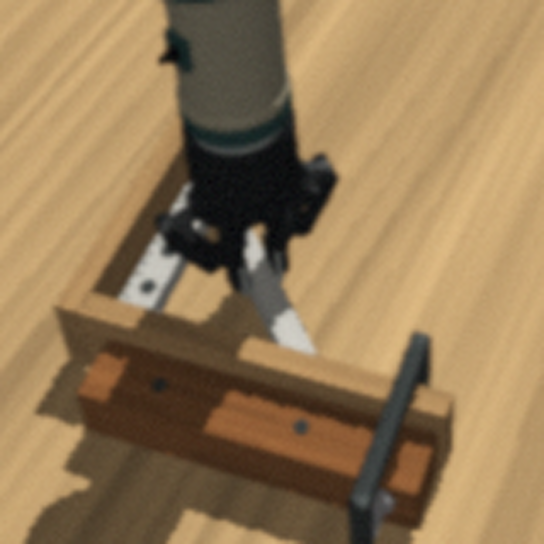

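Top view: the leaning board now runs along the model's square line, with its end at crop (490,130). The square sits against it with only the last millimetre open. Pressing home on both boards.

Call:
drive_tool(
  targets=[0, 0, 0, -0.4, 1, 0, 0, 0, 0, 0, -0.4, 1, 0, 0, 0, 0, 0, 0, 0, 0, 0],
)

```text
clock: 16.9
position: [0.5326, 0.213, 0.0049]
ee_rot: [-0.002, 0.335, 0.942, -0.002]
contact_force: [-7.7, -6.9, -0.8]
width: 0.0177
```

```bash
python3 st.py
```

```text
ox,oy [ 0.46 -0.46] F drawer x,y [8.4 6.1]
t 16.9 pos [0.5326 0.213  0.0049] xang 140.82 tilt z [-0.0047 -0.0026 -1.    ] F [-7.7 -6.9 -0.8] M [-1.    1.07 -0.19] w 0.0177 q [ 0.26  0.49  1.8  -0.    0.85 -0.63]
```

Call:
drive_tool(
  targets=[0, 0, 0, 0, 1.2, 0, 0, 0, 0, 0, 0, 1.2, 0, 0, 0, 0, 0, 0, 0, 0, 0],
)

```text
clock: 17.27
position: [0.5327, 0.2131, 0.0049]
ee_rot: [-0.003, 0.335, 0.942, -0.004]
contact_force: [-10.3, -12.5, 2.2]
width: 0.0179
```

```bash
python3 st.py
```

```text
ox,oy [ 0.38 -0.55] F drawer x,y [11.5 11.4]
t 17.27 pos [0.5327 0.2131 0.0049] xang 140.88 tilt z [-0.0076 -0.0057 -1.    ] F [-10.3 -12.5   2.2] M [-1.78  1.35 -0.16] w 0.0179 q [ 0.26  0.49  1.8  -0.    0.86 -0.62]
```

Call:
drive_tool(
  targets=[0, 0, 0, -1, 1.2, -0.1, 0, 0, 0, 0, -0.6, 0.8, 0, 0, 0, 0, 0, 0, 0, 0, 0],
)

```text
clock: 17.65
position: [0.5327, 0.2131, 0.0048]
ee_rot: [-0.005, 0.335, 0.942, -0.005]
contact_force: [-14.5, -12.8, 6.2]
width: 0.0177
```

```bash
python3 st.py;  python3 look.py 0.3 -.5 0 e2
```

```text
ox,oy [ 0.41 -0.55] F drawer x,y [15.7 11.3]
t 17.65 pos [0.5327 0.2131 0.0048] xang 140.87 tilt z [-0.0125 -0.0068 -0.9999] F [-14.5 -12.8   6.2] M [-1.78  1.85 -0.2 ] w 0.0177 q [ 0.26  0.49  1.8  -0.    0.87 -0.62]
t 17.65 pos [0.5327 0.2131 0.0048] xang 140.87 tilt z [-0.0125 -0.0068 -0.9999] F [-14.5 -12.8   6.2] M [-1.78  1.85 -0.2 ] w 0.0177 q [ 0.26  0.49  1.8  -0.    0.87 -0.62]
tool delta mm [-0.1  0.  -0.2]
wz needed 0.08
```

View pics/e2topr.png

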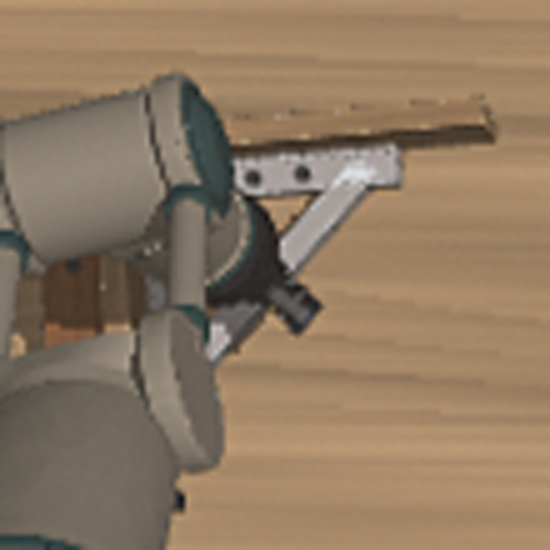

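View pics/e2top.png

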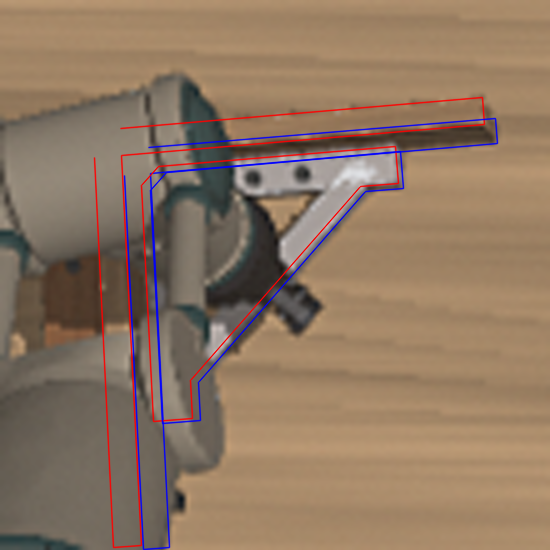

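View pics/e2sider.png

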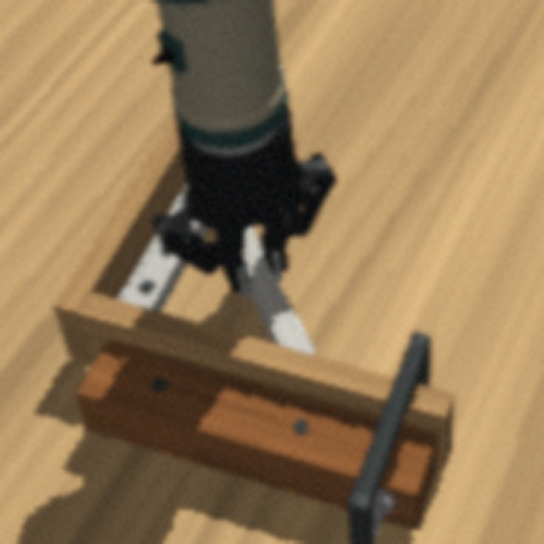

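The square has stopped at heel x ≈ 0.4 mm. That could be the hard stop or friction, so I'm unloading the bench pressure slightly to see whether it creeps further.

Call:
drive_tool(
  targets=[0, 0, 0, 0, 0, -0.8, 0, 0, 0, 0, 0, 0, -0.7, 0, 0, 0, 0, 0, 0, 0, 0],
)

```text
clock: 18.12
position: [0.5327, 0.2131, 0.0053]
ee_rot: [-0.005, 0.335, 0.942, -0.005]
contact_force: [-12.3, -12.5, -2.1]
width: 0.0177
```

```bash
python3 st.py
```

```text
ox,oy [ 0.4  -0.52] F drawer x,y [13.5 11.2]
t 18.12 pos [0.5327 0.2131 0.0053] xang 140.87 tilt z [-0.0128 -0.0069 -0.9999] F [-12.3 -12.5  -2.1] M [-1.71  1.62 -0.11] w 0.0177 q [ 0.26  0.49  1.8  -0.    0.87 -0.62]
```

Call:
drive_tool(
  targets=[-0.4, 0, 0, -1, -1, 0.4, 0, -0.4, 0, 0, -0.2, -0.2, 0.4, 0, 0, 0, 0, 0, 0, 0, 0],
)

```text
clock: 18.5
position: [0.5329, 0.213, 0.0049]
ee_rot: [-0.003, 0.335, 0.942, 0.003]
contact_force: [-13.6, -5.8, 1.1]
width: 0.0181
```

```bash
python3 st.py
```

```text
ox,oy [ 0.23 -0.43] F drawer x,y [14.1  4.4]
t 18.5 pos [0.5329 0.213  0.0049] xang 140.85 tilt z [-0.0035  0.0066 -1.    ] F [-13.6  -5.8   1.1] M [-1.33  2.03 -0.02] w 0.0181 q [ 0.25  0.49  1.81  0.01  0.85 -0.64]
```

With only 4.4 N against the clamped board and 14 N along it, the heel moved just 0.17 mm more, so it is against the hard stop. Restoring the push on the clamped board.

Call:
drive_tool(
  targets=[0, 0, 0, 0.8, 0.8, 0, 0, 0, 0, 0, 0.8, 0.8, 0, 0, 0, 0, 0, 0, 0, 0, 0],
)

```text
clock: 18.88
position: [0.5329, 0.2131, 0.0048]
ee_rot: [-0.002, 0.334, 0.942, 0.001]
contact_force: [-11.3, -13.5, 1.3]
width: 0.0181
```

```bash
python3 st.py;  python3 look.py 0.3 -.5 0 e3
python3 - <<'E'
from h import *
# refit board top edges angle vs theta: edge score along projected inner bottom edge and top outer edge
for n in("top",):
    T=cv2.cvtColor(cv2.imread(f"pics/raw_e3_{n}.png"),cv2.COLOR_BGR2GRAY).astype(np.float32);T=cv2.GaussianBlur(T,(0,0),.7)
    best=[]
    for th in np.arange(-.04,.045,.005):
        sc=[]
        for (x,z) in((0,64),(-18,64)):
            ys=np.linspace(185,238,60)
            g=[]
            for e in(-2.5,2.5):
                q=proj(n,w(DR,rot(th,[[x+e,y,z] for y in ys]))).astype(np.float32)
                g.append(cv2.remap(T,q[:,:1],q[:,1:],cv2.INTER_LINEAR).ravel())
            sc.append(round(float(np.mean(g[1]-g[0])),1))
        best.append((round(th,3),*sc))
    print(best)
E
```

```text
ox,oy [ 0.22 -0.47] F drawer x,y [12.6 12.3]
t 18.88 pos [0.5329 0.2131 0.0048] xang 140.94 tilt z [-0.0036  0.0026 -1.    ] F [-11.3 -13.5   1.3] M [-2.42  1.9  -0.13] w 0.0181 q [ 0.26  0.49  1.81  0.    0.85 -0.64]
t 18.88 pos [0.5329 0.2131 0.0048] xang 140.94 tilt z [-0.0036  0.0026 -1.    ] F [-11.3 -13.5   1.3] M [-2.42  1.9  -0.13] w 0.0181 q [ 0.26  0.49  1.81  0.    0.85 -0.64]
tool delta mm [ 0.1 -0.  -0.2]
wz needed 0.15
[(np.float64(-0.04), 21.8, 0.7), (np.float64(-0.035), 13.4, -0.5), (np.float64(-0.03), 6.2, -2.0), (np.float64(-0.025), -0.7, -3.6), (np.float64(-0.02), -7.7, -4.7), (np.float64(-0.015), -16.3, -5.6), (np.float64(-0.01), -26.4, -6.2), (np.float64(-0.005), -35.3, -7.1), (np.float64(-0.0), -40.7, -8.4), (np.float64(0.005), -41.2, -9.2), (np.float64(0.01), -36.7, -9.7), (np.float64(0.015), -28.3, -9.4), (np.float64(0.02), -18.5, -7.8), (np.float64(0.025), -10.6, -5.7), (np.float64(0.03), -4.9, -3.3), (np.float64(0.035), -1.1, -1.2), (np.float64(0.04), 0.5, 0.6)]
```

View pics/e3top.png

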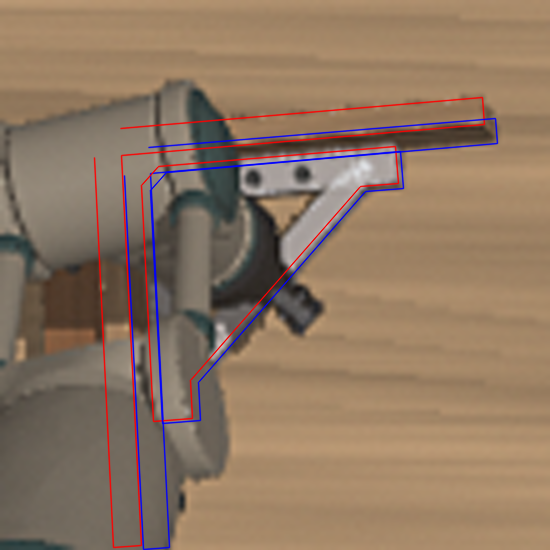

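View pics/e3side.png

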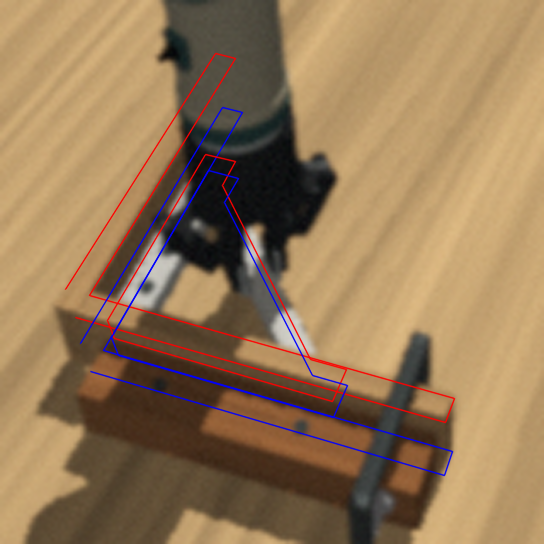

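Call:
drive_tool(
  targets=[0, 0, 0, 0, 0, 0, 0, 0, 0, 0, 0, 0, 0, 0, 0, 0, 0, 0, 0, 0, 0, 0, 0, 0, 0, 0, 0, 0, 0, 0, 0, 0, 0, 0, 0, 0, 0, 0, 0, 0, 0, 0],
)

```text
clock: 19.73
position: [0.5328, 0.2131, 0.0048]
ee_rot: [-0.002, 0.334, 0.942, 0.001]
contact_force: [-11.9, -13.5, 1.8]
width: 0.018
```

```bash
python3 st.py; python3 look.py 0.3 -.5 0 e4
```

```text
ox,oy [ 0.23 -0.47] F drawer x,y [13.2 12.2]
t 19.73 pos [0.5328 0.2131 0.0048] xang 140.93 tilt z [-0.0036  0.0027 -1.    ] F [-11.9 -13.5   1.8] M [-2.43  1.82 -0.06] w 0.018 q [ 0.26  0.49  1.81  0.    0.85 -0.64]
t 19.73 pos [0.5328 0.2131 0.0048] xang 140.93 tilt z [-0.0036  0.0027 -1.    ] F [-11.9 -13.5   1.8] M [-2.43  1.82 -0.06] w 0.018 q [ 0.26  0.49  1.81  0.    0.85 -0.64]
tool delta mm [ 0.1 -0.  -0.2]
wz needed 0.14
```

View pics/raw_e4_top.png

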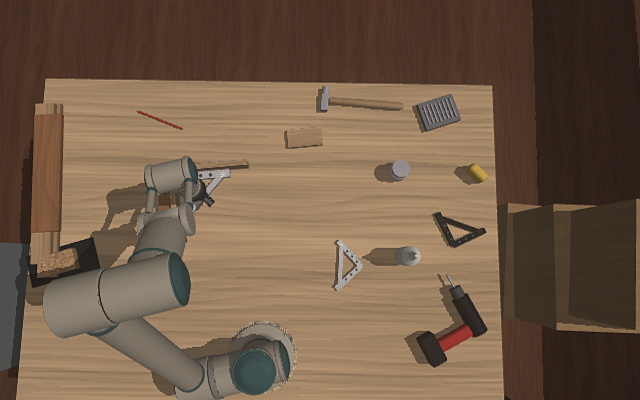

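The bystanders are where they were: jar (400,170), bottle (408,256), offcut (303,138). The hold is steady, so I'm handing in.

```bash
python3 -c "
from rig import sign_off;print(sign_off())"
```

```text
the job is handed in; nothing more can be done
None
```

The job is handed in at 19.8 s on the robot's clock. The large silver square is gripped, flat on the bench in the corner, and pressed against both boards.

**What I did:** I gripped the square by its bar, lowered it inside the corner and pressed it against the clamped board. I then slid it along that board until the leaning board was square.

**Last checks:**
- **Position:** the heel is at x = +0.2 mm, y = -0.5 mm from the inside corner, in my camera-fitted frame. The calibration is only good to about 2 mm.
- **Push:** 13.2 N along the clamped board and 12.2 N against it. This was steady over the last 0.85 s.
- **Hard stop:** before that I lightened the push on the bench and then on the clamped board, one after the other. The square barely moved (0.2 mm), so it is at the stop rather than stuck by friction.
- **Flush:** the yaw moment is about -0.06 N m and hardly changed as I pushed harder. That suggests flush contact on both edges; the arm hid most of the contact line with the clamped board, so I did not see it there.
- **Square angle:** edge measurements in the top picture put the board within about 0.01 rad of square. The clearer edge gave about +0.003 and the weaker one about +0.01.
- **Bystanders:** bottle, jar and offcut look unmoved in the last top picture.

**What went wrong:** my first slide along the clamped board stuck by friction, with 22 N sideways and 24 N downward, inside the limits. I backed off, lightened the load and raised the square about 1 mm for part of the slide. It was resting on the bench again for the final press.

**Disagreement:** the first two-view fit put the square's top at 23.6 mm, not the stated 20 mm. I used 20 mm, and contact with the bench was consistent with it.

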